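# Unlock the rice cooker's child lock and start it

### The arm

A 7-joint arm with a two-finger parallel gripper is mounted at the origin on the work surface. World frame = base frame: x ahead of the robot, y to its left, z up, the work surface at z = 0. Lengths are in mm, angles in rad, forces in N, time in s.
With the tool pointing down it reaches from about 425 to 1025 mm from the base axis. Payload 9.4 kg.
Tool frame: the origin (TCP) lies at the very end of the fingers, on their centre line; the grasp point (between the pads) lies 19 mm behind it; z points along the fingers, y is the line along which they close (so a half turn about z gives the same grasp; the last joint's range is limited). The gripper opens to 85 mm and grips with 20 to 120 N. Pads are 22 mm wide; open, the fingers measure 114 mm over their backs; the gripper's body (76 mm by 85 mm) begins 54 mm behind the grasp point. The pads swing forward as they close: fully open they stand 13 mm farther back than shut.
Start: joints at [1.166, 0.599, -0.003, 1.599, 0.002, 0.943, -0.08], TCP at [233.41, -686.399, 192.075] pointing down, gripper open.
Joint ranges: [-2.57, 2.57], [-0.35, 1.97], [-1.29, 1.29], [0.11, 2.56], [-1.05, 4.19], [0.11, 1.86], [-2.63, 2.63]. Speed limits (rad/s): [2.22, 2.22, 3.01, 3.01, 3.14, 3.14, 3.14].

### API

Orientations are given as a unit quaternion [w, x, y, z].
In Python, from plant import * gives the robot as it stands. The module is installed in compiled form; this text tells all that it offers.
- The arm moves only by the tool move_arm, never from a script. Its argument "series" is a list of rows, each an object with "gripper": the finger opening in m, from 0 to 0.0854; "dp": the shift along the tool's x, y, z in m, a list of three; "spin": the turn about the tool's z in degrees. In form: [{"gripper": gripper, "dp": [tx, ty, tz], "spin": spin}, ...]. A call has 1 to 8 rows; each row shifts and turns the commanded pose from where the row before left it, along the tool's axes as they then stand; what a row does not reach is not made up. A row lasts 1/12 s, in which the tool goes at most 41.7 mm and 7.16 degrees, less where a joint would pass 70% of its speed; a pose out of reach is approached as far as the arm can. A call with a gripper value outside its range is refused whole. The fingers move at their own pace and stop on an object; the grip force is fixed at half the most. Time passes only in rows, so rows that do not move let the fingers close. It gives the time, the measured TCP pose, the force, the opening and the grip force at its end, in the units of the state.
- read_state(): the state, without advancing time (a new reading comes with each control period).
- capture(name): name is "scene" or "top" or "wrist"; returns a dict with "img" (420x560x3 uint8, red, green, blue), "fx", "fy", "cx", "cy" (pixels), "k1" (the pictures are not rectified: a ray, as slopes to the right and down, at radius r is drawn at 1 + k1 r^2 times it, then the intrinsics apply), "view" (4x4, takes a point from world to camera coordinates). Camera axes: x right, y up, looking along -z (the intrinsics and any distortion apply to the point x, -y, -z); pixel columns grow to the right and rows downward; lengths in mm; the calibration is good to about 2 mm. A picture is of the moment at which its call begins. There is no depth.
- hand_in(): hands the job in; it is judged then, once.
The state is a dict: "clock": time; "qpos": joint angles; "joint_vel": joint speeds; "joint_efforts": joint torques, N m; "tool_pos": TCP position; "orientation": TCP orientation; "wrist_force": force on the tool from outside, world axes, zero at the start; "ft_torque": the same for the moment, N m; "width": opening from 0.0 (shut) to 1.0 (fully open); "gripper_force": force on a finger pad.
Only numpy, scipy, OpenCV 4.12 (cv2) and the standard library are available. Lean on these libraries where they do the work, as an engineer would, in place of code of your own. Each camera call takes 0.05 s, during which the arm holds its last target. There are 200 camera calls.

### The job

The rice cooker's child lock is on: press the two white timer keys on either side of its small display together, one fingertip on each, and keep both fully down for at least three seconds so that the lock releases, then let both keys come up. Then press the orange start key fully down with the fingertips and let it come up again, so the rice starts cooking. Only press: do not push the cooker out of place, press the grey cancel key, turn the menu dial to another programme, or move the lunch box, glass, soup spoon or rice paddle.

Things in the scene. Friction and masses are not known exactly. Their poses are not given: they have to be found in the camera images.
- cooker: White rice cooker, about 2.6 kg, loose on rubber feet, 320 mm deep (x) x 240 mm wide (y) x 193 mm high. Origin: centre of its underside; x to its back, y to the left for a person facing its front, z up. The front faces the robot. Behind the control panel, from 55 mm past the panel centre, the lid rises to 190 mm above the ledge; a carrying handle lies round the sides and back.
- panel_centre (a point): Centre of the surface of the dark control panel (110 mm along the slope x 206 mm wide), 105 mm in front of the cooker's origin and 150 mm up. The panel slopes 15 degrees, rising to the back. Site axes: x up the slope, y to the left for a person facing the cooker's front, z the outward panel normal.
- timer_left_top (a point): Centre of the top face of the left white timer key; moves with the key. The key measures 22 mm (x, up the slope) x 24 mm (y) and stands 7 mm proud of the panel, 22 mm up the slope and 32 mm left of the panel centre. Axes as for panel_centre. The two white keys are 64 mm apart centre to centre, with a flush 30 mm display between.
- timer_right_top (a point): The same for the right white timer key, 32 mm to the right of the panel's middle.
- start_key_top (a point): Centre of the top face of the orange start key: 22 mm (x, up the slope) x 36 mm (y), 7 mm proud of the panel, 26 mm down the slope and 66 mm right of the panel centre. Axes as for panel_centre.
- cancel_key_top (a point): Centre of the top face of the grey cancel key, same size as the start key, 66 mm to the left.
- timer_left (a joint): Travel of the left timer key: 0 up, 0.005 m fully down, along the inward panel normal. Spring return: about 2 N to start moving, 5 N fully down. Counts as down beyond 0.003, up below 0.001.
- timer_right (a joint): Travel of the right timer key, same as the left.
- start_key (a joint): Travel of the orange start key, same spring and travel.
- cancel_key (a joint): Travel of the grey cancel key, same spring and travel.
- dial_mark (a point): Black mark near the rim on top of the aluminium menu dial, 15 mm from the dial's axis; it may point any way. The dial is 36 mm in diameter, stands 15 mm proud of the panel, on its middle line 26 mm down the slope from the panel centre, between the start and cancel keys; it turns easily.
- lunch_box: Pink lunch box with a lighter clip-on lid and two white clips, 171 x 125 x 56 mm high; origin: centre of the underside, x along its length. Stands beside the cooker.
- glass_cup: Glass cup, 72 mm in diameter, 92 mm high; origin: centre of its underside. Stands on the other side of the cooker.
- soup_spoon: White ceramic soup spoon with a blue-edged handle, 130 mm long, 36 mm high at the handle's end; origin: centre of the underside of its 47 mm bowl, handle to -x. Lies on the ledge in front of the cooker.
- rice_paddle: Flat steel rice paddle, 204 mm long, blade 62 mm wide, 7 mm thick; origin on its underside, the blade to +x (to 106 mm), the handle to -x (to 98 mm). Lies on the ledge in front of the cooker.

How it is judged (in metres and radians):
On the way, in this order (a step that is already met when the one before it is completed fails the run):
1. both white timer keys are held down together by the fingers for three seconds (value of joint each of timer_left, timer_right above 0.003 m and contact force between the fingers and cooker above 3 N), for 3 s.
2. both timer keys are let go (value of joint each of timer_left, timer_right below 0.001 m), for 0.1 s.
3. the orange start key is pressed down by the fingers (value of joint start_key above 0.003 m and contact force between the fingers and cooker above 1.5 N), for 0.1 s.
At the end, for the whole second after the job is handed in: All four keys are up again (within 1 mm), the cooker is at rest within 10 mm of where it stood, the menu dial still on its programme (its mark within 12 mm), and the lunch box, glass, spoon and paddle within 15 mm of where they were (all of step 2 and value of joint each of start_key, cancel_key below 0.001 m and distance of cooker from where it was at the start of the episode below 0.01 m and linear speed of cooker below 0.01 m/s and distance of dial_mark from where it was at the start of the episode below 0.012 m and distance of each of lunch_box, glass_cup, soup_spoon, rice_paddle from where it was at the start of the episode below 0.015 m); the robot touches nothing.
It fails at once if the cooker is pushed, lifted or tipped out of place (10 mm or 0.1 rad) (distance of cooker from where it was at the start of the episode above 0.01 m or angle between cooker's own z axis and vertical above 0.1 rad).
It fails at once if the grey cancel key is pressed down (value of joint cancel_key above 0.003 m).
It fails at once if the menu dial is turned to another programme (its mark moves more than 12 mm) (distance of dial_mark from where it was at the start of the episode above 0.012 m).
It fails at once if the lunch box, glass, spoon or paddle is moved more than 15 mm (distance of any of lunch_box, glass_cup, soup_spoon, rice_paddle from where it was at the start of the episode above 0.015 m).
It also fails if it takes over 58 s, if anything falls off the work surface, if the arm or the gripper's body presses on something with over 40 N, if the wrist force passes 120 N, or if a joint passes its speed limit or range.

## Working session

There is one attempt and no reset: what is moved stays moved. The work goes in short steps, Python scripts to look and compute and a tool call to move; the robot and the scene stay as the last step left them, time stands still between calls to the robot, and variables do not carry over. Pictures are saved under pics/ and viewed, at most 10 in all, crops included, and the job is handed in when it is done.

Besides the shell and the picture viewer there is one more tool, called after ">>>" in YAML: its name, and indented under it one key for each argument. move_arm: Moves the arm, as the interface text tells. Its arguments: {"type":"object","properties":{"series":{"type":"array","items":{"type":"object","properties":{"gripper":{"type":"number"},"dp":{"type":"array","items":{"type":"number"}},"spin":{"type":"number"}}}}},"required":["series"]}

```bash
mkdir -p pics; cat > h.py <<'E'
from plant import *
import numpy as np, cv2
def snap(n,f):
    c=capture(n); cv2.imwrite(f'pics/{f}.png',c['img'][:,:,::-1]); 
    np.save(f'pics/{f}.npy',{k:c[k] for k in c},allow_pickle=True); return c
def load(f): return np.load(f'pics/{f}.npy',allow_pickle=True).item()
def proj(c,P):
    P=np.atleast_2d(P); V=np.array(c['view']); q=(V[:3,:3]@P.T).T+V[:3,3]
    a=q[:,0]/-q[:,2]; b=-q[:,1]/-q[:,2]; s=1+c['k1']*(a*a+b*b)
    return np.c_[c['fx']*a*s+c['cx'],c['fy']*b*s+c['cy']]
E
python3 - <<'E'
from h import *
for n in('scene','top'):
    c=snap(n,n+'0'); V=np.array(c['view']); print(n,c['fx'],c['k1'],-V[:3,:3].T@V[:3,3])
a=cv2.imread('pics/scene0.png');b=cv2.imread('pics/top0.png')
s=read_state();print({k:np.round(s[k],3) for k in s})
E
```

```text
scene 540.2811887584791 0.07099729273844628 [1175.19369215  -64.80663756 1144.83575967]
top 410.3003980521498 -0.12378600041427983 [ 431.89310354   18.18060735 1189.70286898]
{'clock': np.float64(0.1), 'qpos': array([ 1.166,  0.6  , -0.003,  1.6  ,  0.002,  0.943, -0.08 ]), 'joint_vel': array([ 0.   , -0.001, -0.001, -0.004,  0.   ,  0.003,  0.001]), 'joint_efforts': array([ 5.0000e-03, -7.7799e+01,  1.5700e+00, -2.5862e+01,  1.3000e-02,
        6.0000e-03,  0.0000e+00]), 'tool_pos': array([ 233.237, -685.973,  191.298]), 'orientation': array([-0.001,  0.987,  0.163, -0.   ]), 'wrist_force': array([-0.19 , -0.018,  0.097]), 'ft_torque': array([ 0.01 , -0.045,  0.038]), 'gripper_force': np.float64(0.0), 'width': np.float64(1.0)}
```

View pics/scene0.png

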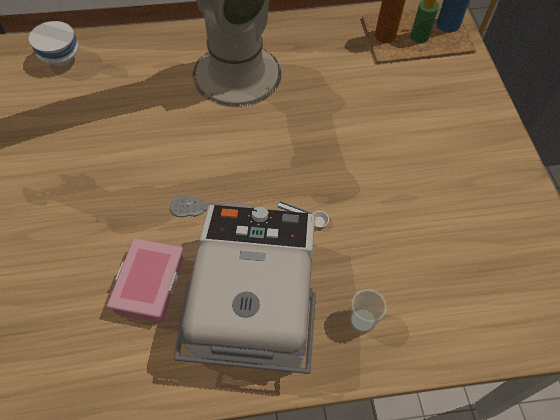

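View pics/top0.png

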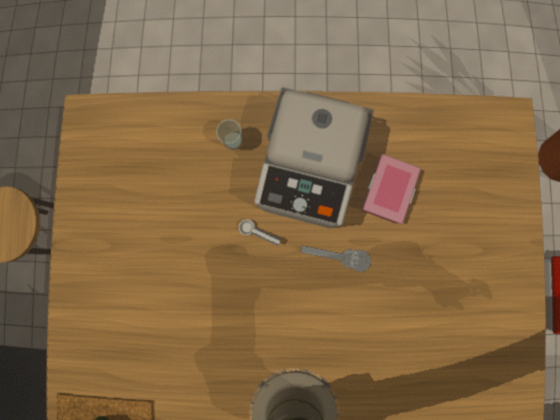

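The scene view shows the panel at about (258,227): start key (229,213), dial (260,214), white keys (242,231) and (272,233). In the top view the panel is at about (304,194) with the orange key at (325,211). I'll enlarge both panels.

```bash
python3 - <<'E'
import cv2,numpy as np
a=cv2.imread('pics/scene0.png')[195:260,190:330];b=cv2.imread('pics/top0.png')[150:240,240:365]
a=cv2.resize(a,None,fx=5,fy=5,interpolation=cv2.INTER_CUBIC)
b=cv2.resize(b,None,fx=6,fy=6,interpolation=cv2.INTER_CUBIC)
cv2.imwrite('pics/ca.png',a);cv2.imwrite('pics/cb.png',b)
E
```

```text
(no output)
```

View pics/ca.png

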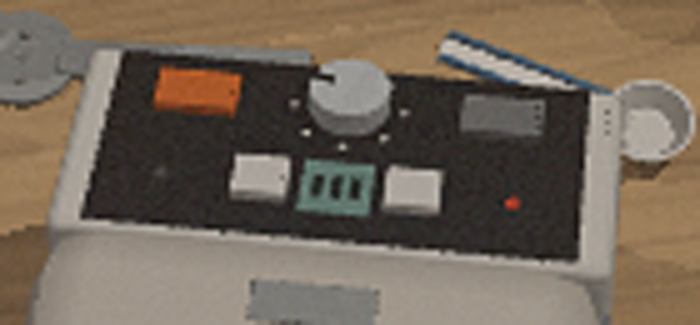

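View pics/cb.png

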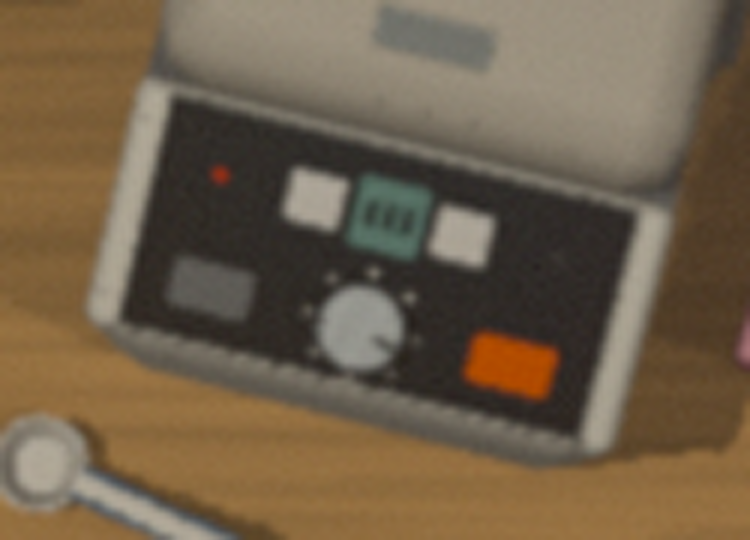

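Crop ca (scene x5, offset 190,195): orange (198,88), white right (261,173), white left (414,187), grey (503,112), panel corners (121,50),(590,90),(578,263),(82,218). Crop cb (top x6, offset 240,150): orange (511,365), white right (463,236), white left (316,198), grey (211,289), panel corners (172,97),(638,210),(582,438),(122,322). I'll fit the pose to these.

```bash
cat > fit.py <<'E'
from h import *
from scipy.optimize import least_squares
from scipy.spatial.transform import Rotation as R
t=np.radians(15)
def site(x,y,z=0): # panel -> cooker
    return np.array([-105+x*np.cos(t)-z*np.sin(t), y, 150+x*np.sin(t)+z*np.cos(t)])
M=np.array([site(-26,-66,7),site(22,-32,7),site(22,32,7),site(-26,66,7),site(55,103),site(55,-103),site(-55,-103),site(-55,103)])
A=np.array([(198,88),(261,173),(414,187),(503,112),(578,263),(82,218),(121,50),(590,90)],float)
B=np.array([(511,365),(463,236),(316,198),(211,289),(172,97),(638,210),(582,438),(122,322)],float)
A=(A+.5)/5-.5+[190,195];B=(B+.5)/6-.5+[240,150]
def world(p,P): return P@R.from_euler('z',p[3]).as_matrix().T+p[:3]
if __name__=='__main__':
    ca,cb=load('scene0'),load('top0')
    fs={'a':lambda p:(proj(ca,world(p,M))-A).ravel(),'b':lambda p:(proj(cb,world(p,M))-B).ravel()}
    fs['ab']=lambda p:np.r_[fs['a'](p),fs['b'](p)]
    for z in(None,0):
        for k,f in fs.items():
            g=(lambda p:f([p[0],p[1],z,p[3]])) if z is not None else f
            r=least_squares(g,[650,0,0,-.2]);print(z,k,np.round(r.x,3),'rms px',np.sqrt(np.mean(r.fun**2)).round(2))
    print(np.round(r.fun.reshape(-1,2),1).tolist()); print(np.round(world(r.x,M),1)); np.save('pose.npy',r.x*[1,1,0,1])
E
python3 fit.py
```

```text
None a [ 6.99425e+02 -3.51150e+01 -6.42300e+00 -2.40000e-01] rms px 0.62
None b [ 7.08059e+02 -3.84840e+01 -2.32810e+01 -2.35000e-01] rms px 0.85
None ab [ 7.03883e+02 -3.64290e+01  9.31000e-01 -2.38000e-01] rms px 0.95
0 a [ 7.03103e+02 -3.54800e+01  7.88280e+01 -2.40000e-01] rms px 0.65
0 b [ 7.04289e+02 -3.77740e+01 -6.46662e+02 -2.36000e-01] rms px 1.01
0 ab [ 7.03673e+02 -3.64110e+01 -1.59000e-01 -2.38000e-01] rms px 0.96
[[-0.6, -0.0], [-0.5, 0.1], [-0.6, -0.2], [-0.6, 0.2], [-0.4, 1.4], [-1.0, 1.9], [0.2, -0.5], [-0.4, -0.9], [-0.4, 0.2], [-0.7, 0.2], [-0.7, 0.5], [-0.5, 0.3], [-0.4, -2.0], [0.4, -1.4], [-1.1, 2.0], [-1.8, 1.9]]
[[ 559.9  -69.5  149.9]
 [ 613.   -47.3  162.3]
 [ 628.1   14.9  162.3]
 [ 591.    58.8  149.9]
 [ 677.5   75.9  164.1]
 [ 629.  -124.3  164.1]
 [ 525.7  -99.2  135.6]
 [ 574.3  101.   135.6]]
```

>>> move_arm:
  series:
    - {"gripper": 0.05,"dp": [0,0,-0.02],"spin": 6.48}
    - {"gripper": 0.05,"dp": [0,0,-0.02],"spin": 6.48}
    - {"gripper": 0.05,"dp": [0,0,-0.02],"spin": 6.48}
    - {"gripper": 0.05,"dp": [0,0,-0.02],"spin": 6.48}
    - {"gripper": 0.05,"dp": [0,0,-0.02],"spin": 6.48}
    - {"gripper": 0.05,"dp": [0,0,0],"spin": 0}
    - {"gripper": 0.05,"dp": [0,0,0],"spin": 0}

```text
clock: 0.68
tool_pos: [233.7, -686.6, 292.9]
orientation: [0.001, 0.993, -0.118, 0.0]
wrist_force: [-0.5, -0.1, -0.7]
width: 0.585
gripper_force: 0.0
```

```bash
cat > go.py <<'E'
import sys
from fit import *
p=np.load('pose.npy')
# target in panel frame (x,y,z) given; prints tool-axis shift to it at given world z
def go(x,y,zn=7,above=0,dx=0):
    s=read_state(); q=s['orientation']; Rt=R.from_quat([q[1],q[2],q[3],q[0]])
    T=world(p,site(x,y,zn)[None])[0]+[dx*np.cos(p[3]),dx*np.sin(p[3]),above]
    ang=np.degrees(np.arctan2(*Rt.as_matrix()[:2,0][::-1]))
    print('clk',s['clock'],'tcp',np.round(s['tool_pos'],1),'ang err',np.round(ang-np.degrees(p[3]),2),'tilt',np.round(Rt.as_matrix()[:,2],4),'w',s['width'],'F',np.round(s['wrist_force'],2),'q',np.round(s['qpos'],2))
    print('target',np.round(T,1),'dp mm',np.round(Rt.inv().apply(T-s['tool_pos']),1))
go(*[float(a) for a in sys.argv[1:]])
E
python3 go.py 22 0 7 90 -4
```

```text
clk 0.6833 tcp [ 233.7 -686.6  292.9] ang err 0.08 tilt [ 4.0e-04 -1.5e-03 -1.0e+00] w 0.5852046734373078 F [-0.5  -0.07 -0.67] q [ 1.07  0.52  0.16  1.49 -0.09  1.13 -0.56]
target [616.6 -15.3 252.5] dp mm [ 214.9 -742.4   39.6]
```

>>> move_arm:
  series:
    - {"gripper": 0.05,"dp": [0.01,-0.0345,0],"spin": 0}
    - {"gripper": 0.05,"dp": [0.01,-0.0345,0],"spin": 0}
    - {"gripper": 0.05,"dp": [0.01,-0.0345,0],"spin": 0}
    - {"gripper": 0.05,"dp": [0.01,-0.0345,0],"spin": 0}
    - {"gripper": 0.05,"dp": [0.01,-0.0345,0],"spin": 0}
    - {"gripper": 0.05,"dp": [0.01,-0.0345,0],"spin": 0}
    - {"gripper": 0.05,"dp": [0.01,-0.0345,0],"spin": 0}
    - {"gripper": 0.05,"dp": [0.01,-0.0345,0],"spin": 0}

```text
clock: 1.35
tool_pos: [376.2, -434.8, 290.8]
orientation: [-0.001, 0.993, -0.118, -0.001]
wrist_force: [0.4, -0.5, -0.2]
width: 0.583
gripper_force: 0.0
```

>>> move_arm:
  series:
    - {"gripper": 0.05,"dp": [0.01,-0.0345,0],"spin": 0}
    - {"gripper": 0.05,"dp": [0.01,-0.0345,0],"spin": 0}
    - {"gripper": 0.05,"dp": [0.01,-0.0345,0],"spin": 0}
    - {"gripper": 0.05,"dp": [0.01,-0.0345,0],"spin": 0}
    - {"gripper": 0.05,"dp": [0.01,-0.0345,0],"spin": 0}
    - {"gripper": 0.05,"dp": [0.01,-0.0345,0],"spin": 0}
    - {"gripper": 0.05,"dp": [0,0,0],"spin": 0}
    - {"gripper": 0.05,"dp": [0,0,0],"spin": 0}

```text
clock: 2.02
tool_pos: [483.7, -247.5, 290.9]
orientation: [-0.0, 0.993, -0.115, -0.001]
wrist_force: [-0.7, -0.3, 0.1]
width: 0.585
gripper_force: 0.0
```

```bash
python3 go.py 22 0 7 90 -4
```

```text
clk 2.0167 tcp [ 483.7 -247.5  290.9] ang err 0.38 tilt [-0.0017  0.0012 -1.    ] w 0.5845181808117625 F [-0.69 -0.34  0.06] q [ 0.34  0.27  0.03  1.9  -0.01  0.97 -1.42]
target [616.6 -15.3 252.5] dp mm [  76.2 -256.5   38.5]
```

>>> move_arm:
  series:
    - {"gripper": 0.05,"dp": [0.0095,-0.032,0],"spin": 0.05}
    - {"gripper": 0.05,"dp": [0.0095,-0.032,0],"spin": 0.05}
    - {"gripper": 0.05,"dp": [0.0095,-0.032,0],"spin": 0.05}
    - {"gripper": 0.05,"dp": [0.0095,-0.032,0],"spin": 0.05}
    - {"gripper": 0.05,"dp": [0.0095,-0.032,0],"spin": 0.05}
    - {"gripper": 0.05,"dp": [0.0095,-0.032,0],"spin": 0.05}
    - {"gripper": 0.05,"dp": [0.0095,-0.032,0],"spin": 0.05}
    - {"gripper": 0.05,"dp": [0.0095,-0.032,0],"spin": 0.05}

```text
clock: 2.68
tool_pos: [618.1, -19.9, 291.2]
orientation: [0.0, 0.992, -0.122, -0.001]
wrist_force: [0.3, -0.7, 0.2]
width: 0.587
gripper_force: 0.0
```

>>> move_arm:
  series:
    - {"gripper": 0.05,"dp": [0,0,0.012],"spin": 0}
    - {"gripper": 0.05,"dp": [0,0,0.012],"spin": 0}
    - {"gripper": 0.05,"dp": [0,0,0],"spin": 0}
    - {"gripper": 0.05,"dp": [0,0,0],"spin": 0}

```text
clock: 3.02
tool_pos: [617.2, -21.0, 267.0]
orientation: [0.001, 0.992, -0.122, -0.001]
wrist_force: [-0.6, 0.1, -0.1]
width: 0.588
gripper_force: 0.0
```

```bash
python3 go.py 22 0 7 90 -4
```

```text
clk 3.0167 tcp [617.2 -21.  267. ] ang err -0.43 tilt [-2.7e-03 -7.0e-04 -1.0e+00] w 0.5876526796976007 F [-0.62  0.12 -0.08] q [-0.03  0.4  -0.04  1.77  0.02  0.98 -1.89]
target [616.6 -15.3 252.5] dp mm [-1.9 -5.4 14.5]
```

>>> move_arm:
  series:
    - {"gripper": 0.05,"dp": [-0.002,-0.0055,0.02],"spin": -0.4}
    - {"gripper": 0.05,"dp": [0,0,0.02],"spin": 0}
    - {"gripper": 0.05,"dp": [0,0,0],"spin": 0}
    - {"gripper": 0.05,"dp": [0,0,0],"spin": 0}

```text
clock: 3.35
tool_pos: [617.0, -14.7, 228.1]
orientation: [0.0, 0.993, -0.119, -0.001]
wrist_force: [0.5, 1.1, 0.7]
width: 0.586
gripper_force: 0.0
```

```bash
python3 go.py 22 0 7 60 -4; python3 - <<'E'
from fit import *
p=np.load('pose.npy'); c=snap('wrist','w1'); P=proj(c,world(p,M)); print(P.round(0))
im=cv2.imread('pics/w1.png')
for u in P[:8]: cv2.circle(im,tuple(int(round(v)) for v in u),2,(0,255,0),-1)
cv2.imwrite('pics/w1m.png',im)
E
```

```text
clk 3.35 tcp [617.  -14.7 228.1] ang err -0.05 tilt [-1.4e-03 -4.0e-04 -1.0e+00] w 0.5857834983501389 F [0.47 1.1  0.72] q [-0.04  0.43 -0.05  1.81  0.02  0.9  -1.9 ]
target [616.6 -15.3 222.5] dp mm [-0.2  0.6  5.7]
[[361. 251.]
 [326. 204.]
 [245. 204.]
 [210. 251.]
 [150. 162.]
 [420. 162.]
 [395. 270.]
 [176. 270.]]
```

View pics/w1m.png

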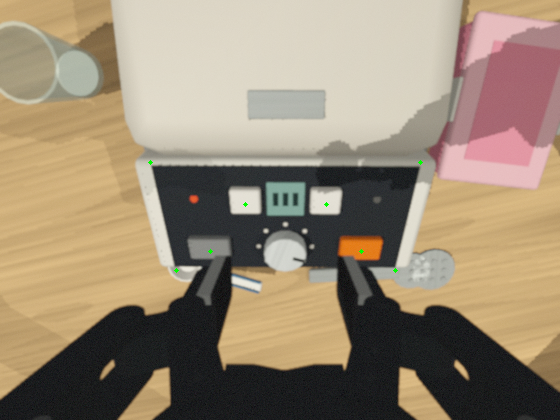

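The wrist view puts the white keys at (245,200) and (325,200). My projected dots are at (245,204) and (326,204), so the fit is right laterally and about 2–3 mm short toward the back. I'll shift slightly forward and descend.

>>> move_arm:
  series:
    - {"gripper": 0.05,"dp": [0.002,0.0005,0.015],"spin": 0}
    - {"gripper": 0.05,"dp": [0,0,0.015],"spin": 0}
    - {"gripper": 0.05,"dp": [0,0,0.015],"spin": 0}
    - {"gripper": 0.05,"dp": [0,0,0.01],"spin": 0}
    - {"gripper": 0.05,"dp": [0,0,0],"spin": 0}
    - {"gripper": 0.05,"dp": [0,0,0],"spin": 0}

```text
clock: 3.9
tool_pos: [619.6, -14.9, 173.7]
orientation: [0.0, 0.993, -0.119, 0.0]
wrist_force: [0.3, -0.5, -0.7]
width: 0.584
gripper_force: 0.0
```

```bash
python3 go.py 22 0 7 0 -2; python3 - <<'E'
from fit import *
p=np.load('pose.npy'); c=snap('wrist','w2'); V=np.array(c['view']); print(-V[:3,:3].T@V[:3,3],c['fx'])
im=cv2.imread('pics/w2.png')
cv2.imwrite('pics/w2c.png',cv2.resize(im[150:330,160:410],None,fx=3,fy=3,interpolation=cv2.INTER_CUBIC))
E
```

```text
clk 3.9 tcp [619.6 -14.9 173.7] ang err -0.0 tilt [ 3.e-04 -1.e-04 -1.e+00] w 0.5842382247189825 F [ 0.35 -0.48 -0.72] q [-0.04  0.49 -0.05  1.87  0.03  0.78 -1.91]
target [618.6 -15.8 162.5] dp mm [-0.8  1.1 11.3]
[691.57486093 -31.54601016 355.81676737] 324.5025509943509
```

View pics/w2c.png

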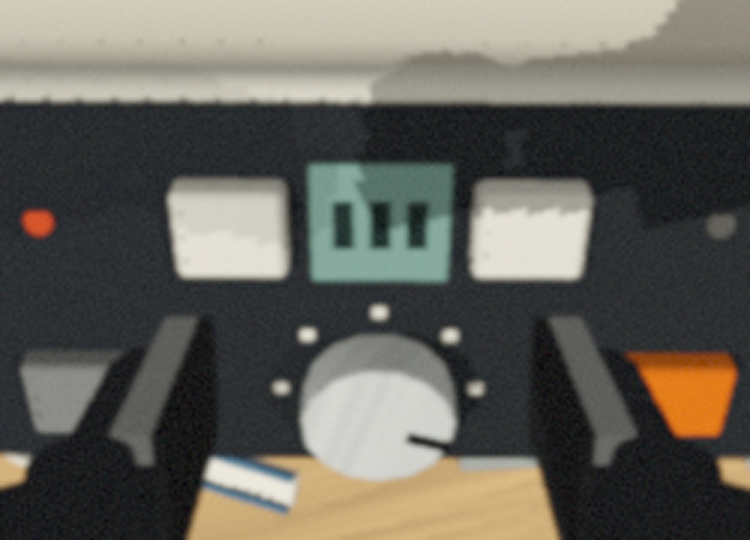

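```bash
python3 - <<'E'
from fit import *
p=np.load('pose.npy'); c=load('w2'); s=read_state(); q=s['orientation']; Rt=R.from_quat([q[1],q[2],q[3],q[0]])
f=lambda P:((proj(c,P)-[160,150]+.5)*3-.5).round(0).tolist()
print('keys',f(world(p,M)))
k=np.array([site(22+a,32*sg+b,7) for sg in(-1,1) for a in(-11,11) for b in(-12,12)]);print('key corners',f(world(p,k)))
for zz in(0,-6,-13,-30): print(zz,f(s['tool_pos']+Rt.apply([[x,y,zz] for y in(-25,25,-32) for x in(-11,11)])))
E
```

```text
keys [[656.0, 408.0], [532.0, 244.0], [230.0, 244.0], [103.0, 408.0], [-130.0, 90.0], [892.0, 90.0], [773.0, 468.0], [-15.0, 469.0]]
key corners [[582.0, 285.0], [472.0, 285.0], [595.0, 201.0], [478.0, 201.0], [289.0, 285.0], [179.0, 285.0], [284.0, 201.0], [167.0, 201.0]]
0 [[252.0, 319.0], [248.0, 217.0], [498.0, 319.0], [502.0, 217.0], [218.0, 319.0], [213.0, 217.0]]
-6 [[249.0, 332.0], [245.0, 227.0], [501.0, 332.0], [506.0, 227.0], [214.0, 332.0], [208.0, 227.0]]
-13 [[245.0, 348.0], [240.0, 240.0], [506.0, 348.0], [511.0, 240.0], [208.0, 348.0], [202.0, 240.0]]
-30 [[232.0, 393.0], [227.0, 276.0], [519.0, 392.0], [525.0, 276.0], [192.0, 393.0], [185.0, 276.0]]
```

```bash
python3 - <<'E'
import cv2,numpy as np
im=cv2.imread('pics/w2.png')[190:330,180:390].astype(float)
im=np.clip(im*3.5,0,255).astype(np.uint8)
cv2.imwrite('pics/w2d.png',cv2.resize(im,None,fx=3.8,fy=3.8,interpolation=cv2.INTER_CUBIC))
E
```

```text
(no output)
```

View pics/w2d.png

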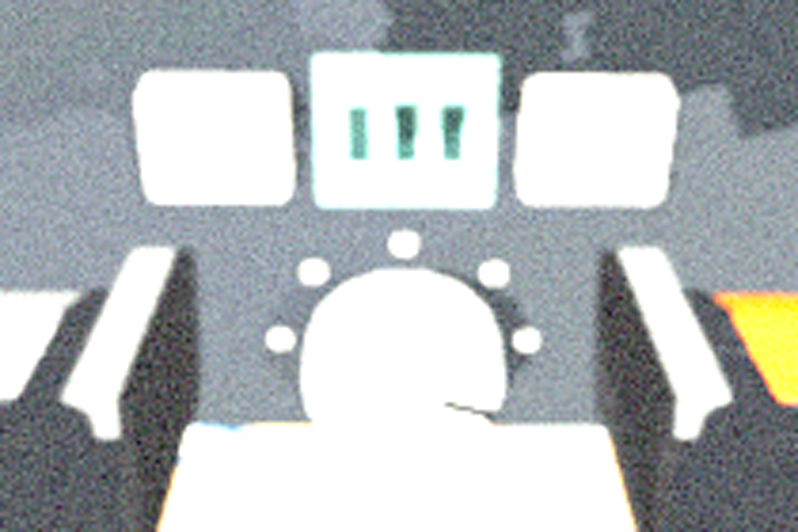

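The wrist view shows the fingertips at about (227,255) and (342,255), not over the keys as the TCP model predicts. The keys themselves match the model. I'll find the true tip height by gentle probing.

>>> move_arm:
  series:
    - {"gripper": 0.05,"dp": [-0.001,0,0.002],"spin": 0}
    - {"gripper": 0.05,"dp": [0,0,0.002],"spin": 0}
    - {"gripper": 0.05,"dp": [0,0,0.002],"spin": 0}
    - {"gripper": 0.05,"dp": [0,0,0],"spin": 0}

```text
clock: 4.28
tool_pos: [618.2, -14.3, 167.0]
orientation: [0.0, 0.993, -0.119, -0.0]
wrist_force: [-0.4, -0.2, -0.1]
width: 0.583
gripper_force: 0.0
```

>>> move_arm:
  series:
    - {"gripper": 0.05,"dp": [0,0,0.0015],"spin": 0}
    - {"gripper": 0.05,"dp": [0,0,0.0015],"spin": 0}
    - {"gripper": 0.05,"dp": [0,0,0],"spin": 0}

```text
clock: 4.53
tool_pos: [618.1, -14.3, 163.7]
orientation: [0.0, 0.993, -0.119, -0.0]
wrist_force: [-0.4, 0.7, -0.4]
width: 0.585
gripper_force: 0.0
```

>>> move_arm:
  series:
    - {"gripper": 0.05,"dp": [0,0,0.0015],"spin": 0}
    - {"gripper": 0.05,"dp": [0,0,0.0015],"spin": 0}
    - {"gripper": 0.05,"dp": [0,0,0],"spin": 0}

```text
clock: 4.78
tool_pos: [618.1, -14.3, 160.7]
orientation: [0.0, 0.993, -0.119, -0.0]
wrist_force: [-0.0, -0.2, -0.4]
width: 0.584
gripper_force: 0.0
```

>>> move_arm:
  series:
    - {"gripper": 0.05,"dp": [0,0,0.0015],"spin": 0}
    - {"gripper": 0.05,"dp": [0,0,0.0015],"spin": 0}
    - {"gripper": 0.05,"dp": [0,0,0],"spin": 0}

```text
clock: 5.03
tool_pos: [618.1, -14.4, 157.7]
orientation: [0.0, 0.993, -0.119, -0.0]
wrist_force: [-0.1, 0.2, -0.6]
width: 0.587
gripper_force: 0.0
```

>>> move_arm:
  series:
    - {"gripper": 0.05,"dp": [0,0,0.0015],"spin": 0}
    - {"gripper": 0.05,"dp": [0,0,0.0015],"spin": 0}
    - {"gripper": 0.05,"dp": [0,0,0],"spin": 0}

```text
clock: 5.28
tool_pos: [618.1, -14.3, 154.7]
orientation: [0.0, 0.993, -0.119, -0.0]
wrist_force: [-1.3, 0.2, 0.6]
width: 0.587
gripper_force: 0.0
```

```bash
python3 go.py 22 0 7 0 -3
```

```text
clk 5.2833 tcp [618.1 -14.3 154.7] ang err 0.01 tilt [-4.e-04 -0.e+00 -1.e+00] w 0.5874219724561353 F [-1.3   0.21  0.59] q [-0.04  0.51 -0.05  1.89  0.03  0.74 -1.91]
target [617.6 -15.5 162.5] dp mm [-0.2  1.3 -7.7]
```

>>> move_arm:
  series:
    - {"gripper": 0.05,"dp": [0,0.001,0.0015],"spin": 0}
    - {"gripper": 0.05,"dp": [0,0,0],"spin": 0}
    - {"gripper": 0.05,"dp": [0,0,0],"spin": 0}

```text
clock: 5.53
tool_pos: [618.0, -15.4, 153.5]
orientation: [0.0, 0.993, -0.119, -0.0]
wrist_force: [0.7, 1.0, 0.1]
width: 0.591
gripper_force: 0.0
```

>>> move_arm:
  series:
    - {"gripper": 0.05,"dp": [0,0,0.0015],"spin": 0}
    - {"gripper": 0.05,"dp": [0,0,0],"spin": 0}
    - {"gripper": 0.05,"dp": [0,0,0],"spin": 0}

```text
clock: 5.78
tool_pos: [618.0, -15.3, 152.0]
orientation: [0.0, 0.993, -0.119, -0.0]
wrist_force: [-1.2, 0.6, -1.1]
width: 0.586
gripper_force: 0.0
```

```bash
python3 go.py 22 0 7 0 -3; python3 - <<'E'
from h import *
c=snap('wrist','w3'); im=cv2.imread('pics/w3.png')[190:330,180:390].astype(float)
im=np.clip(im*2,0,255).astype(np.uint8)
cv2.imwrite('pics/w3d.png',cv2.resize(im,None,fx=3.8,fy=3.8,interpolation=cv2.INTER_CUBIC))
E
```

```text
clk 5.7833 tcp [618.  -15.3 152. ] ang err 0.02 tilt [-2.e-04  0.e+00 -1.e+00] w 0.5856377577769841 F [-1.16  0.56 -1.12] q [-0.04  0.52 -0.05  1.89  0.03  0.74 -1.91]
target [617.6 -15.5 162.5] dp mm [ -0.3   0.4 -10.5]
```

View pics/w3d.png

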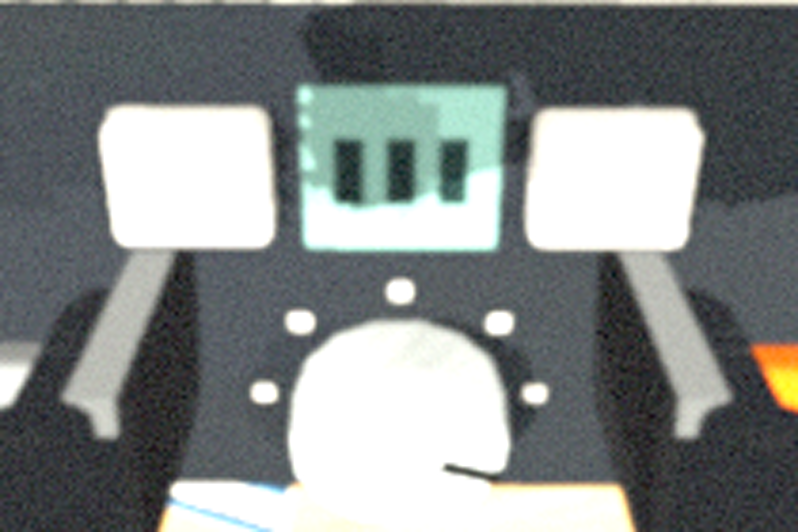

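The keys are still uncovered and the tips, at about (155,250) in this crop, just meet the keys' front edge. There is no force yet, so I'll keep probing in small steps.

>>> move_arm:
  series:
    - {"gripper": 0.05,"dp": [0,0,0.0015],"spin": 0}
    - {"gripper": 0.05,"dp": [0,0,0],"spin": 0}

```text
clock: 6.0
tool_pos: [618.0, -15.3, 150.4]
orientation: [0.0, 0.993, -0.119, -0.0]
wrist_force: [-0.2, -0.2, -0.1]
width: 0.587
gripper_force: 0.0
```

>>> move_arm:
  series:
    - {"gripper": 0.05,"dp": [0,0,0.0015],"spin": 0}
    - {"gripper": 0.05,"dp": [0,0,0],"spin": 0}

```text
clock: 6.17
tool_pos: [617.9, -15.3, 148.8]
orientation: [0.0, 0.993, -0.119, -0.0]
wrist_force: [-0.3, 0.1, -0.6]
width: 0.585
gripper_force: 0.0
```

>>> move_arm:
  series:
    - {"gripper": 0.05,"dp": [0,0,0.0015],"spin": 0}
    - {"gripper": 0.05,"dp": [0,0,0],"spin": 0}

```text
clock: 6.33
tool_pos: [617.9, -15.3, 147.3]
orientation: [0.0, 0.993, -0.119, -0.0]
wrist_force: [-0.1, 0.9, 0.0]
width: 0.587
gripper_force: 0.0
```

>>> move_arm:
  series:
    - {"gripper": 0.05,"dp": [0,0,0.0015],"spin": 0}
    - {"gripper": 0.05,"dp": [0,0,0],"spin": 0}

```text
clock: 6.5
tool_pos: [617.9, -15.3, 145.8]
orientation: [0.0, 0.993, -0.119, -0.0]
wrist_force: [0.9, 0.2, 0.2]
width: 0.582
gripper_force: 0.0
```

>>> move_arm:
  series:
    - {"gripper": 0.05,"dp": [0,0,0.0015],"spin": 0}
    - {"gripper": 0.05,"dp": [0,0,0],"spin": 0}

```text
clock: 6.67
tool_pos: [617.9, -15.3, 144.3]
orientation: [0.0, 0.993, -0.119, -0.0]
wrist_force: [0.2, -0.1, 1.1]
width: 0.585
gripper_force: 0.0
```

>>> move_arm:
  series:
    - {"gripper": 0.05,"dp": [0,0,0.0015],"spin": 0}
    - {"gripper": 0.05,"dp": [0,0,0],"spin": 0}

```text
clock: 6.83
tool_pos: [617.9, -15.3, 142.8]
orientation: [0.0, 0.993, -0.119, -0.0]
wrist_force: [0.6, 0.8, 0.1]
width: 0.587
gripper_force: 0.0
```

```bash
python3 - <<'E'
from fit import *
p=np.load('pose.npy'); s=read_state(); c=snap('wrist','w4')
for n in('w2','w3','w4'):
    V=np.array(load(n)['view']); print(n,(-V[:3,:3].T@V[:3,3]).round(1), V[2,:3].round(3))
# world positions of seen fingertip corners (rear, inner) given a 50 mm gap
V=np.array(c['view']); C=-V[:3,:3].T@V[:3,3]
def ray(u,v):
    x=cv2.undistortPoints(np.array([[[u,v]]],float),np.array([[c['fx'],0,c['cx']],[0,c['fy'],c['cy']],[0,0,1]]),np.array([c['k1'],0,0,0]))[0,0]
    return V[:3,:3].T@np.array([x[0],-x[1],-1])
a,b=ray(226.8,255),ray(342.6,255)
for gap in(50,60,68):
    k=gap/np.linalg.norm(a-b); A,B=C+k*a,C+k*b; print(gap,A.round(1),B.round(1),'mid-tcp',((A+B)/2-s['tool_pos']).round(1))
print(s['tool_pos'],s['wrist_force'])
# key detection: white blobs
g=load('w4')['img']; m=(g.min(2)>110)&(g.max(2)-g.min(2)<45)
n,l,st,ce=cv2.connectedComponentsWithStats(m.astype(np.uint8))
for i in range(1,n):
    if 200<st[i,4]<4000: print(st[i],ce[i].round(1))
print('model keys',proj(c,world(p,M[:4])).round(1))
E
```

```text
w2 [691.6 -31.5 355.8] [ 0.282 -0.067  0.957]
w3 [690.1 -32.  334. ] [ 0.282 -0.067  0.957]
w4 [690.  -32.  324.8] [ 0.282 -0.067  0.957]
50 [638.2   5.8 196.6] [626.4 -42.8 196.6] mid-tcp [14.3 -3.2 53.8]
60 [627.8  13.4 170.9] [613.7 -44.9 171. ] mid-tcp [ 2.8 -0.5 28.1]
68 [619.5  19.4 150.4] [603.5 -46.7 150.5] mid-tcp [-6.5  1.7  7.6]
[617.93798309 -15.30637422 142.81697463] [0.56018115 0.82557926 0.07504081]
[ 202  224   48   38 1591] [226.4 241.5]
[ 320  224   48   38 1550] [343.4 242.1]
[259 240  53  22 581] [289.4 254.4]
[ 255  282   60   55 2597] [283.9 309.2]
[149 294  33  18 375] [161.4 300.8]
[223 325  34  14 241] [243.  329.5]
model keys [[391.1 308.8]
 [344.5 248.5]
 [226.7 248.5]
 [179.5 308.9]]
```

>>> move_arm:
  series:
    - {"gripper": 0.053,"dp": [-0.002,0,0.002],"spin": 0}
    - {"gripper": 0.053,"dp": [0,0,0.002],"spin": 0}
    - {"gripper": 0.053,"dp": [0,0,0.002],"spin": 0}
    - {"gripper": 0.053,"dp": [0,0,0],"spin": 0}

```text
clock: 7.22
tool_pos: [615.8, -14.8, 136.5]
orientation: [0.0, 0.993, -0.118, -0.0]
wrist_force: [0.5, 0.4, 0.2]
width: 0.624
gripper_force: 0.0
```

>>> move_arm:
  series:
    - {"gripper": 0.053,"dp": [0,0,0.0015],"spin": 0}
    - {"gripper": 0.053,"dp": [0,0,0.0015],"spin": 0}
    - {"gripper": 0.053,"dp": [0,0,0],"spin": 0}

```text
clock: 7.47
tool_pos: [616.0, -14.8, 133.7]
orientation: [0.0, 0.993, -0.119, -0.0]
wrist_force: [0.2, -0.0, -0.4]
width: 0.621
gripper_force: 0.0
```

>>> move_arm:
  series:
    - {"gripper": 0.053,"dp": [0,0,0.0015],"spin": 0}
    - {"gripper": 0.053,"dp": [0,0,0.0015],"spin": 0}
    - {"gripper": 0.053,"dp": [0,0,0],"spin": 0}

```text
clock: 7.72
tool_pos: [615.9, -14.9, 130.7]
orientation: [0.0, 0.993, -0.119, -0.0]
wrist_force: [-1.1, 0.8, 0.2]
width: 0.619
gripper_force: 0.0
```

```bash
python3 - <<'E'
from fit import *
p=np.load('pose.npy'); c=snap('wrist','w5')
im=cv2.imread('pics/w5.png')[190:330,180:390].astype(float)
im=np.clip(im*2,0,255).astype(np.uint8)
cv2.imwrite('pics/w5d.png',cv2.resize(im,None,fx=3.8,fy=3.8,interpolation=cv2.INTER_CUBIC))
E
```

```text
(no output)
```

View pics/w5d.png

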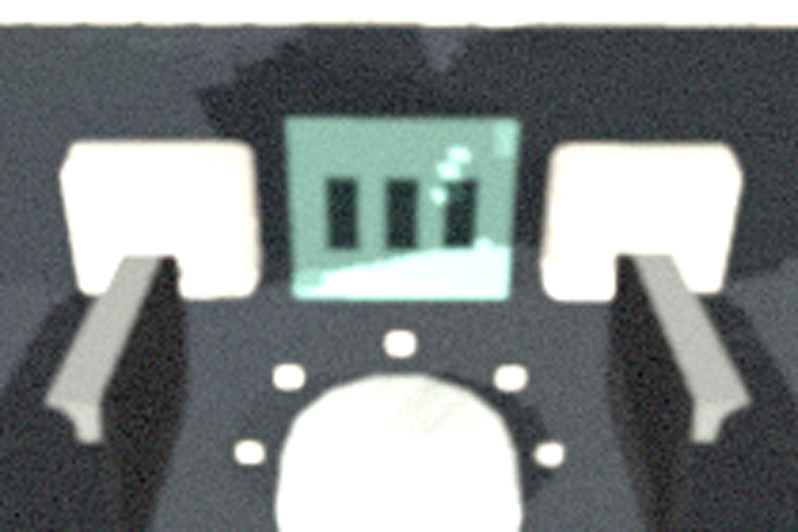

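The fingertips now begin to cover the fronts of both keys, with the rear tip edge at row 257 of the crop and both fingers laterally inside their keys. So the tips really are higher than the reported TCP, and they will land near the key centres. I'll continue down.

>>> move_arm:
  series:
    - {"gripper": 0.053,"dp": [0,0,0.0015],"spin": 0}
    - {"gripper": 0.053,"dp": [0,0,0.0015],"spin": 0}
    - {"gripper": 0.053,"dp": [0,0,0],"spin": 0}

```text
clock: 8.02
tool_pos: [615.9, -14.9, 127.7]
orientation: [0.0, 0.993, -0.119, -0.0]
wrist_force: [-0.6, 0.7, -0.1]
width: 0.617
gripper_force: 0.0
```

>>> move_arm:
  series:
    - {"gripper": 0.053,"dp": [0,0,0.0015],"spin": 0}
    - {"gripper": 0.053,"dp": [0,0,0],"spin": 0}
    - {"gripper": 0.053,"dp": [0,0,0],"spin": 0}

```text
clock: 8.27
tool_pos: [616.1, -14.9, 126.5]
orientation: [0.0, 0.993, -0.119, -0.0]
wrist_force: [0.2, 0.6, 0.5]
width: 0.62
gripper_force: 0.0
```

>>> move_arm:
  series:
    - {"gripper": 0.053,"dp": [0,0,0.0015],"spin": 0}
    - {"gripper": 0.053,"dp": [0,0,0],"spin": 0}
    - {"gripper": 0.053,"dp": [0,0,0],"spin": 0}

```text
clock: 8.52
tool_pos: [616.1, -14.9, 125.0]
orientation: [0.0, 0.993, -0.119, -0.0]
wrist_force: [-0.3, -0.4, 0.1]
width: 0.62
gripper_force: 0.0
```

>>> move_arm:
  series:
    - {"gripper": 0.053,"dp": [0,0,0.0015],"spin": 0}
    - {"gripper": 0.053,"dp": [0,0,0],"spin": 0}
    - {"gripper": 0.053,"dp": [0,0,0],"spin": 0}

```text
clock: 8.77
tool_pos: [616.1, -14.8, 123.5]
orientation: [0.0, 0.993, -0.119, -0.0]
wrist_force: [-0.8, 0.0, 0.2]
width: 0.623
gripper_force: 0.0
```

>>> move_arm:
  series:
    - {"gripper": 0.053,"dp": [0,0,0.0015],"spin": 0}
    - {"gripper": 0.053,"dp": [0,0,0],"spin": 0}

```text
clock: 8.93
tool_pos: [616.0, -14.8, 121.8]
orientation: [0.0, 0.993, -0.119, -0.0]
wrist_force: [-0.6, -0.0, -0.8]
width: 0.617
gripper_force: 0.0
```

>>> move_arm:
  series:
    - {"gripper": 0.053,"dp": [0,0,0.0015],"spin": 0}
    - {"gripper": 0.053,"dp": [0,0,0],"spin": 0}

```text
clock: 9.1
tool_pos: [616.2, -14.8, 120.4]
orientation: [-0.0, 0.993, -0.119, 0.0]
wrist_force: [0.4, -0.3, 0.9]
width: 0.618
gripper_force: 0.3
```

>>> move_arm:
  series:
    - {"gripper": 0.053,"dp": [0,0,0.0015],"spin": 0}
    - {"gripper": 0.053,"dp": [0,0,0],"spin": 0}

```text
clock: 9.27
tool_pos: [616.5, -14.9, 119.3]
orientation: [-0.0, 0.993, -0.119, 0.0]
wrist_force: [-0.5, -0.3, 5.5]
width: 0.619
gripper_force: 2.4
```

```bash
python3 go.py 22 0 7 0 -4; python3 - <<'E'
from h import *
c=snap('wrist','w6'); g=c['img'].astype(int); m=(g.min(2)>85)&(g.max(2)-g.min(2)<40)
# left/right profile: columns of key region, rows where key is visible
for u in (200,206,212,218,224,230,236): print(u, ''.join('#' if v else '.' for v in m[215:285,u]), g[250:262:3,u].sum(1))
E
```

```text
clk 9.2667 tcp [616.5 -14.9 119.3] ang err 0.01 tilt [ 8.e-04 -1.e-04 -1.e+00] w 0.6192073422599281 F [-0.51 -0.31  5.52] q [-0.04  0.56 -0.05  1.92  0.04  0.67 -1.91]
target [616.6 -15.3 162.5] dp mm [  0.3   0.3 -43.2]
200 .....................################################............##### [630 628 625 628]
206 .....................################################################# [627 627 625 630]
212 ......................########################################........ [624 617 492 287]
218 ......................##########################...................... [433 413 333 282]
224 ......................####################............................ [486 491 332  57]
230 ......................#########################################....... [414 419 412 414]
236 ......................#########################################....... [419 413 416 411]
```

Contact is on both keys at TCP z ≈ 120.5, with about 5 N and a key spring-like onset. Pressing on.

>>> move_arm:
  series:
    - {"gripper": 0.053,"dp": [0,0,0.001],"spin": 0}
    - {"gripper": 0.053,"dp": [0,0,0.001],"spin": 0}
    - {"gripper": 0.053,"dp": [0,0,0],"spin": 0}

```text
clock: 9.57
tool_pos: [616.9, -15.0, 117.6]
orientation: [-0.0, 0.993, -0.119, 0.001]
wrist_force: [-0.0, -0.4, 7.2]
width: 0.621
gripper_force: 3.4
```

>>> move_arm:
  series:
    - {"gripper": 0.053,"dp": [0,0,0.001],"spin": 0}
    - {"gripper": 0.053,"dp": [0,0,0.001],"spin": 0}
    - {"gripper": 0.053,"dp": [0,0,0],"spin": 0}

```text
clock: 9.82
tool_pos: [617.4, -15.1, 116.0]
orientation: [-0.0, 0.993, -0.119, 0.001]
wrist_force: [0.8, 0.2, 8.8]
width: 0.626
gripper_force: 4.4
```

```bash
python3 - <<'E'
from plant import *
s=read_state(); print(s['tool_pos'],s['wrist_force'],s['ft_torque'],s['gripper_force'])
E
```

```text
[617.38890656 -15.09276933 115.98803364] [0.75640485 0.17924027 8.79607324] [-0.19535782 -0.18520865 -0.03909099] 4.374139364808798
```

>>> move_arm:
  series:
    - {"gripper": 0.053,"dp": [0,0,0.001],"spin": 0}
    - {"gripper": 0.053,"dp": [0,0,0.001],"spin": 0}
    - {"gripper": 0.053,"dp": [0,0,0],"spin": 0}

```text
clock: 10.07
tool_pos: [617.7, -15.1, 115.0]
orientation: [-0.0, 0.993, -0.119, 0.002]
wrist_force: [-2.2, -1.9, 16.4]
width: 0.623
gripper_force: 8.1
```

>>> move_arm:
  series:
    - {"gripper": 0.053,"dp": [0,0,0.0008],"spin": 0}
    - {"gripper": 0.053,"dp": [0,0,0],"spin": 0}

```text
clock: 10.23
tool_pos: [617.7, -15.1, 114.8]
orientation: [-0.0, 0.993, -0.119, 0.002]
wrist_force: [-3.1, -0.8, 23.1]
width: 0.622
gripper_force: 11.3
```

Both keys have bottomed out at 23 N. Holding for over 3 s.

>>> move_arm:
  series:
    - {"gripper": 0.053,"dp": [0,0,0],"spin": 0}
    - {"gripper": 0.053,"dp": [0,0,0],"spin": 0}
    - {"gripper": 0.053,"dp": [0,0,0],"spin": 0}
    - {"gripper": 0.053,"dp": [0,0,0],"spin": 0}
    - {"gripper": 0.053,"dp": [0,0,0],"spin": 0}
    - {"gripper": 0.053,"dp": [0,0,0],"spin": 0}
    - {"gripper": 0.053,"dp": [0,0,0],"spin": 0}
    - {"gripper": 0.053,"dp": [0,0,0],"spin": 0}

```text
clock: 10.9
tool_pos: [617.8, -15.2, 114.9]
orientation: [-0.0, 0.993, -0.119, 0.002]
wrist_force: [-3.3, -0.6, 23.8]
width: 0.621
gripper_force: 11.3
```

>>> move_arm:
  series:
    - {"gripper": 0.053,"dp": [0,0,0],"spin": 0}
    - {"gripper": 0.053,"dp": [0,0,0],"spin": 0}
    - {"gripper": 0.053,"dp": [0,0,0],"spin": 0}
    - {"gripper": 0.053,"dp": [0,0,0],"spin": 0}
    - {"gripper": 0.053,"dp": [0,0,0],"spin": 0}
    - {"gripper": 0.053,"dp": [0,0,0],"spin": 0}
    - {"gripper": 0.053,"dp": [0,0,0],"spin": 0}
    - {"gripper": 0.053,"dp": [0,0,0],"spin": 0}

```text
clock: 11.57
tool_pos: [617.8, -15.1, 114.8]
orientation: [-0.0, 0.993, -0.119, 0.002]
wrist_force: [-3.8, 0.6, 22.1]
width: 0.62
gripper_force: 11.3
```

>>> move_arm:
  series:
    - {"gripper": 0.053,"dp": [0,0,0],"spin": 0}
    - {"gripper": 0.053,"dp": [0,0,0],"spin": 0}
    - {"gripper": 0.053,"dp": [0,0,0],"spin": 0}
    - {"gripper": 0.053,"dp": [0,0,0],"spin": 0}
    - {"gripper": 0.053,"dp": [0,0,0],"spin": 0}
    - {"gripper": 0.053,"dp": [0,0,0],"spin": 0}
    - {"gripper": 0.053,"dp": [0,0,0],"spin": 0}
    - {"gripper": 0.053,"dp": [0,0,0],"spin": 0}

```text
clock: 12.23
tool_pos: [617.8, -15.1, 114.8]
orientation: [-0.0, 0.993, -0.119, 0.002]
wrist_force: [-2.3, -1.9, 22.6]
width: 0.62
gripper_force: 11.3
```

```bash
python3 - <<'E'
from fit import *
s=read_state(); print(s['clock'],s['tool_pos'],s['wrist_force'],s['ft_torque'],s['gripper_force'])
c=snap('wrist','w7')
for n in('w6','w7'):
    g=load(n)['img'].astype(int); V=np.array(load(n)['view']); print((-V[:3,:3].T@V[:3,3]).round(1))
    m=((g.min(2)>85)&(g.max(2)-g.min(2)<40)).astype(np.uint8)
    k,l,st,ce=cv2.connectedComponentsWithStats(m)
    print([(st[i].tolist(),ce[i].round(1).tolist()) for i in range(1,k) if 200<st[i,4]<9000])
E
```

```text
12.2333 [617.7538857  -15.13406465 114.83184308] [-2.27217875 -1.85559227 22.58038331] [-0.33293252  0.57246941  0.05662425] 11.334300264716148
[688.4 -31.6 301.4]
[([190, 236, 56, 70, 2086], [216.4, 259.0]), ([325, 237, 56, 69, 2045], [353.7, 259.4]), ([256, 266, 60, 14, 657], [287.8, 273.8]), ([237, 301, 83, 61, 3418], [283.9, 331.3])]
[689.  -31.8 297.2]
[([190, 242, 54, 64, 1731], [215.2, 262.5]), ([326, 243, 55, 63, 1682], [354.8, 263.3]), ([255, 272, 62, 15, 696], [286.2, 279.8]), ([250, 308, 70, 63, 3560], [284.3, 338.7])]
```

>>> move_arm:
  series:
    - {"gripper": 0.053,"dp": [0,0,0],"spin": 0}
    - {"gripper": 0.053,"dp": [0,0,0],"spin": 0}
    - {"gripper": 0.053,"dp": [0,0,0],"spin": 0}
    - {"gripper": 0.053,"dp": [0,0,0],"spin": 0}
    - {"gripper": 0.053,"dp": [0,0,0],"spin": 0}
    - {"gripper": 0.053,"dp": [0,0,0],"spin": 0}
    - {"gripper": 0.053,"dp": [0,0,0],"spin": 0}
    - {"gripper": 0.053,"dp": [0,0,0],"spin": 0}

```text
clock: 12.95
tool_pos: [617.8, -15.1, 114.9]
orientation: [-0.0, 0.993, -0.119, 0.002]
wrist_force: [-4.1, -0.4, 22.2]
width: 0.62
gripper_force: 11.3
```

>>> move_arm:
  series:
    - {"gripper": 0.053,"dp": [0,0,0],"spin": 0}
    - {"gripper": 0.053,"dp": [0,0,0],"spin": 0}
    - {"gripper": 0.053,"dp": [0,0,0],"spin": 0}
    - {"gripper": 0.053,"dp": [0,0,0],"spin": 0}
    - {"gripper": 0.053,"dp": [0,0,0],"spin": 0}
    - {"gripper": 0.053,"dp": [0,0,0],"spin": 0}
    - {"gripper": 0.053,"dp": [0,0,0],"spin": 0}
    - {"gripper": 0.053,"dp": [0,0,0],"spin": 0}

```text
clock: 13.62
tool_pos: [617.7, -15.2, 114.9]
orientation: [-0.0, 0.993, -0.119, 0.002]
wrist_force: [-2.6, -0.6, 22.8]
width: 0.617
gripper_force: 11.3
```

>>> move_arm:
  series:
    - {"gripper": 0.053,"dp": [0,0,0],"spin": 0}
    - {"gripper": 0.053,"dp": [0,0,0],"spin": 0}
    - {"gripper": 0.053,"dp": [0,0,0],"spin": 0}
    - {"gripper": 0.053,"dp": [0,0,0],"spin": 0}
    - {"gripper": 0.053,"dp": [0,0,0],"spin": 0}
    - {"gripper": 0.053,"dp": [0,0,0],"spin": 0}
    - {"gripper": 0.053,"dp": [0,0,0],"spin": 0}
    - {"gripper": 0.053,"dp": [0,0,0],"spin": 0}

```text
clock: 14.28
tool_pos: [617.8, -15.1, 114.9]
orientation: [-0.0, 0.993, -0.119, 0.002]
wrist_force: [-3.6, -1.2, 22.2]
width: 0.622
gripper_force: 11.3
```

Both keys look evenly depressed in the picture and have been held for over 4 s. Now I'll release, shut the gripper and go above the start key.

>>> move_arm:
  series:
    - {"gripper": 0.053,"dp": [0,0,-0.01],"spin": 0}
    - {"gripper": 0.053,"dp": [0,0,-0.015],"spin": 0}
    - {"gripper": 0.053,"dp": [0,0,-0.015],"spin": 0}
    - {"gripper": 0.053,"dp": [0,0,-0.015],"spin": 0}
    - {"gripper": 0,"dp": [0,0,0],"spin": 0}
    - {"gripper": 0,"dp": [0,0,0],"spin": 0}
    - {"gripper": 0,"dp": [0,0,0],"spin": 0}
    - {"gripper": 0,"dp": [0,0,0],"spin": 0}

```text
clock: 14.95
tool_pos: [615.4, -14.9, 166.2]
orientation: [0.0, 0.993, -0.119, -0.001]
wrist_force: [1.3, 0.8, -0.2]
width: 0.054
gripper_force: 0.0
```

>>> move_arm:
  series:
    - {"gripper": 0,"dp": [-0.011,0.0165,0],"spin": 0}
    - {"gripper": 0,"dp": [-0.012,0.0165,0],"spin": 0}
    - {"gripper": 0,"dp": [-0.012,0.0165,0],"spin": 0}
    - {"gripper": 0,"dp": [-0.012,0.0165,0],"spin": 0}
    - {"gripper": 0,"dp": [0,0,0],"spin": 0}
    - {"gripper": 0,"dp": [0,0,0],"spin": 0}

```text
clock: 15.45
tool_pos: [554.0, -68.7, 166.7]
orientation: [0.0, 0.993, -0.119, -0.001]
wrist_force: [-0.3, 0.3, -0.4]
width: 0.001
gripper_force: 0.0
```

```bash
python3 go.py -26 -66 7 0 -3; python3 - <<'E'
from fit import *
p=np.load('pose.npy'); c=snap('wrist','w8'); P=proj(c,world(p,M[:4])); print(P.round(1))
im=cv2.imread('pics/w8.png')
for u in P: cv2.circle(im,tuple(int(round(v)) for v in u),2,(0,255,0),-1)
cv2.imwrite('pics/w8m.png',im)
E
```

```text
clk 15.45 tcp [554.  -68.7 166.7] ang err -0.08 tilt [-1.3e-03 -2.0e-04 -1.0e+00] w 0.0009836555297307512 F [-0.32  0.3  -0.43] q [ 0.06  0.43 -0.05  2.01  0.03  0.7  -1.82]
target [557.  -68.7 150. ] dp mm [ 3.  -0.7 16.7]
[[283.7 221.2]
 [223.9 151.3]
 [112.6 151.9]
 [ 81.6 221.4]]
```

View pics/w8m.png

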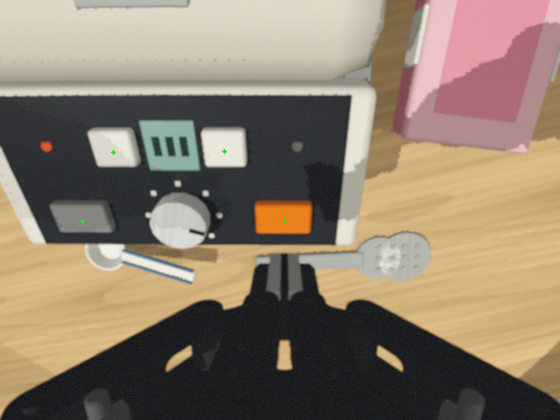

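The keys look released. The closed fingertips, at column 284 and row 255, line up with the start key at (284,218). Descending slowly.

>>> move_arm:
  series:
    - {"gripper": 0,"dp": [0.002,-0.0005,0.005],"spin": 0}
    - {"gripper": 0,"dp": [0,0,0.005],"spin": 0}
    - {"gripper": 0,"dp": [0,0,0.005],"spin": 0}
    - {"gripper": 0,"dp": [0,0,0.005],"spin": 0}
    - {"gripper": 0,"dp": [0,0,0.005],"spin": 0}
    - {"gripper": 0,"dp": [0,0,0.005],"spin": 0}
    - {"gripper": 0,"dp": [0,0,0.003],"spin": 0}
    - {"gripper": 0,"dp": [0,0,0],"spin": 0}

```text
clock: 16.17
tool_pos: [556.5, -67.8, 133.4]
orientation: [0.0, 0.993, -0.118, -0.001]
wrist_force: [0.1, 0.6, -0.8]
width: 0.002
gripper_force: 0.0
```

>>> move_arm:
  series:
    - {"gripper": 0,"dp": [0,0,0.002],"spin": 0}
    - {"gripper": 0,"dp": [0,0,0.002],"spin": 0}
    - {"gripper": 0,"dp": [0,0,0],"spin": 0}

```text
clock: 16.42
tool_pos: [556.9, -67.9, 130.1]
orientation: [0.0, 0.993, -0.119, -0.0]
wrist_force: [0.4, -0.4, -0.2]
width: -0.003
gripper_force: 0.0
```

>>> move_arm:
  series:
    - {"gripper": 0,"dp": [0,0,0.0015],"spin": 0}
    - {"gripper": 0,"dp": [0,0,0.0015],"spin": 0}
    - {"gripper": 0,"dp": [0,0,0],"spin": 0}

```text
clock: 16.67
tool_pos: [556.9, -67.9, 127.1]
orientation: [0.0, 0.993, -0.119, -0.0]
wrist_force: [0.3, 0.4, 0.1]
width: -0.002
gripper_force: 0.0
```

```bash
python3 go.py -26 -66 7 0 -3; python3 - <<'E'
from fit import *
p=np.load('pose.npy'); c=snap('wrist','w9'); print(proj(c,world(p,M[:1])))
g=c['img'].astype(int); m=((g[...,0]>120)&(g[...,2]<70)&(g[...,1]<150)&(g[...,0]-g[...,1]>60)).astype(np.uint8)
k,l,st,ce=cv2.connectedComponentsWithStats(m)
print([(st[i].tolist(),ce[i].round(1).tolist()) for i in range(1,k) if st[i,4]>150])
for u in range(250,322,6): print(u,''.join('#' if v else '.' for v in m[200:290,u]))
E
```

```text
clk 16.6667 tcp [556.9 -67.9 127.1] ang err 0.02 tilt [-1.e-04  0.e+00 -1.e+00] w -0.0020434704721799452 F [0.26 0.41 0.08] q [ 0.05  0.49 -0.05  2.04  0.04  0.62 -1.83]
target [557.  -68.7 150. ] dp mm [  0.3   0.8 -22.9]
[[286.54298161 250.00784644]]
[([251, 226, 70, 38, 2241], [285.4, 242.3])]
250 ..........................................................................................
256 ..........................######################################..........................
262 ..........................######################################..........................
268 ..........................######################################..........................
274 ..........................###########################.....................................
280 ..........................###########################.....................................
286 ..........................############################....................................
292 ..........................###########################.....................................
298 ..........................###########################.....................................
304 ..........................######################################..........................
310 ..........................######################################..........................
316 ..........................#####################################...........................
```

>>> move_arm:
  series:
    - {"gripper": 0,"dp": [0,0.0005,0.0015],"spin": 0}
    - {"gripper": 0,"dp": [0,0,0.0015],"spin": 0}
    - {"gripper": 0,"dp": [0,0,0.0015],"spin": 0}
    - {"gripper": 0,"dp": [0,0,0],"spin": 0}

```text
clock: 17.05
tool_pos: [556.6, -68.4, 122.4]
orientation: [0.0, 0.993, -0.119, -0.0]
wrist_force: [0.5, -0.3, 0.8]
width: -0.003
gripper_force: 0.0
```

>>> move_arm:
  series:
    - {"gripper": 0,"dp": [0,0,0.0015],"spin": 0}
    - {"gripper": 0,"dp": [0,0,0.0015],"spin": 0}
    - {"gripper": 0,"dp": [0,0,0],"spin": 0}

```text
clock: 17.3
tool_pos: [556.7, -68.4, 119.5]
orientation: [0.0, 0.993, -0.119, -0.0]
wrist_force: [-0.2, 0.3, 0.3]
width: -0.001
gripper_force: 0.0
```

>>> move_arm:
  series:
    - {"gripper": 0,"dp": [0,0,0.0015],"spin": 0}
    - {"gripper": 0,"dp": [0,0,0.0015],"spin": 0}
    - {"gripper": 0,"dp": [0,0,0],"spin": 0}

```text
clock: 17.55
tool_pos: [556.7, -68.4, 116.5]
orientation: [0.0, 0.993, -0.119, -0.0]
wrist_force: [-0.6, 0.4, 0.2]
width: -0.002
gripper_force: 0.0
```

>>> move_arm:
  series:
    - {"gripper": 0,"dp": [0,0,0.0015],"spin": 0}
    - {"gripper": 0,"dp": [0,0,0.0015],"spin": 0}
    - {"gripper": 0,"dp": [0,0,0],"spin": 0}

```text
clock: 17.8
tool_pos: [556.7, -68.4, 113.5]
orientation: [0.0, 0.993, -0.119, -0.0]
wrist_force: [0.7, 0.7, -0.1]
width: -0.003
gripper_force: 0.0
```

>>> move_arm:
  series:
    - {"gripper": 0,"dp": [0,0,0.0015],"spin": 0}
    - {"gripper": 0,"dp": [0,0,0],"spin": 0}

```text
clock: 17.97
tool_pos: [556.9, -68.4, 112.1]
orientation: [0.0, 0.993, -0.119, -0.0]
wrist_force: [-0.3, 0.2, -0.9]
width: -0.002
gripper_force: 0.1
```

>>> move_arm:
  series:
    - {"gripper": 0,"dp": [0,0,0.0015],"spin": 0}
    - {"gripper": 0,"dp": [0,0,0],"spin": 0}

```text
clock: 18.13
tool_pos: [557.2, -68.5, 110.8]
orientation: [0.0, 0.993, -0.119, 0.0]
wrist_force: [0.6, 0.6, 2.2]
width: 0.003
gripper_force: 1.3
```

Contact. Pressing the start key.

>>> move_arm:
  series:
    - {"gripper": 0,"dp": [0,0,0.001],"spin": 0}
    - {"gripper": 0,"dp": [0,0,0.001],"spin": 0}
    - {"gripper": 0,"dp": [0,0,0.001],"spin": 0}
    - {"gripper": 0,"dp": [0,0,0],"spin": 0}

```text
clock: 18.47
tool_pos: [557.5, -68.5, 107.9]
orientation: [-0.0, 0.993, -0.119, 0.001]
wrist_force: [2.0, -0.9, 4.4]
width: 0.002
gripper_force: 2.1
```

>>> move_arm:
  series:
    - {"gripper": 0,"dp": [0,0,0.001],"spin": 0}
    - {"gripper": 0,"dp": [0,0,0.001],"spin": 0}
    - {"gripper": 0,"dp": [0,0,0],"spin": 0}

```text
clock: 18.72
tool_pos: [557.7, -68.5, 106.6]
orientation: [-0.0, 0.993, -0.119, 0.001]
wrist_force: [0.1, -1.1, 11.4]
width: 0.008
gripper_force: 5.5
```

>>> move_arm:
  series:
    - {"gripper": 0,"dp": [0,0,0.0008],"spin": 0}
    - {"gripper": 0,"dp": [0,0,0],"spin": 0}
    - {"gripper": 0,"dp": [0,0,0],"spin": 0}
    - {"gripper": 0,"dp": [0,0,0],"spin": 0}

```text
clock: 19.05
tool_pos: [557.7, -68.5, 106.4]
orientation: [-0.0, 0.993, -0.119, 0.001]
wrist_force: [-1.7, -0.3, 17.1]
width: 0.004
gripper_force: 8.6
```

The start key has bottomed out at 17 N. I'll lift away and check.

>>> move_arm:
  series:
    - {"gripper": 0,"dp": [0,0,0],"spin": 0}
    - {"gripper": 0,"dp": [0,0,-0.01],"spin": 0}
    - {"gripper": 0,"dp": [0,0,-0.02],"spin": 0}
    - {"gripper": 0,"dp": [0,0,-0.025],"spin": 0}
    - {"gripper": 0,"dp": [0,0,-0.025],"spin": 0}
    - {"gripper": 0,"dp": [0,0,-0.02],"spin": 0}
    - {"gripper": 0,"dp": [0,0,0],"spin": 0}
    - {"gripper": 0,"dp": [0,0,0],"spin": 0}

```text
clock: 19.72
tool_pos: [556.7, -68.3, 205.6]
orientation: [-0.0, 0.993, -0.119, 0.0]
wrist_force: [-0.4, -0.4, -0.1]
width: 0.004
gripper_force: 0.0
```

```bash
python3 - <<'E'
from fit import *
p=np.load('pose.npy'); s=read_state(); print(s['clock'],s['tool_pos'],s['wrist_force'],s['joint_vel'].round(3))
a,b=load('top0')['img'],capture('top')['img']
# shift of the non-gripper part: lunch box / glass / spoon / paddle / cooker right edge patches
for n,(u,v,h) in dict(box=(392,188,28),glass=(230,134,18),spoon=(258,232,22),lid=(322,118,20)).items():
    r=cv2.matchTemplate(b[v-h-6:v+h+6,u-h-6:u+h+6],a[v-h:v+h,u-h:u+h],cv2.TM_CCOEFF_NORMED); _,m,_,l=cv2.minMaxLoc(r); print(n,round(m,3),l[0]-6,l[1]-6)
c=snap('wrist','w10'); print(proj(c,world(p,M[:4])).round(0).tolist())
g=c['img'].astype(int); m=((g[...,0]-g[...,2]>100)&(g[...,1]<150)).astype(np.uint8)
k,l,st,ce=cv2.connectedComponentsWithStats(m); print([(st[i].tolist(),ce[i].round(1).tolist()) for i in range(1,k) if 250<st[i,4]<3000])
print(hand_in())
E
```

```text
19.7167 [556.70262369 -68.28108099 205.60006396] [-0.36771603 -0.3502003  -0.05330115] [-0.002  0.03   0.     0.026 -0.    -0.017 -0.003]
box 0.384 1 -1
glass 0.983 0 0
spoon 0.99 0 0
lid 0.997 0 0
[[285.0, 208.0], [235.0, 148.0], [142.0, 148.0], [112.0, 207.0]]
[([260, 191, 49, 28, 1324], [284.4, 204.4])]
the job is handed in; nothing more can be done
None
```

The job is handed in, with no verdict returned: both timer keys were held fully down for about 4 s and released, then the start key was pressed fully and released; a final check showed the lid, glass and spoon unmoved, while the lunch box match was inconclusive and the paddle and dial were not re-checked.

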